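# Fit the pinned clamp cover over the copper coupon

## Robot

A 7-joint arm with a two-finger parallel gripper is mounted at the origin on the work surface. World frame = base frame: x ahead of the robot, y to its left, z up, the work surface at z = 0. Lengths are in mm, angles in rad, forces in N, time in s.
With the tool pointing down it reaches from about 400 to 925 mm from the base axis. Payload 5.6 kg.
Tool frame: the origin (TCP) lies at the very end of the fingers, on their centre line; the grasp point (between the pads) lies behind it (bot.tcp_to_grasp is the z of the grasp point in the tool frame, in mm); z points along the fingers, y is the line along which they close (so a half turn about z gives the same grasp; the last joint's range is limited). The gripper opens to 85 mm and grips with 20 to 120 N. Pads are 22 mm wide; open, the fingers measure 114 mm over their backs; the gripper's body (76 mm by 85 mm) begins 54 mm behind the grasp point. The pads swing forward as they close: fully open they stand 13 mm farther back than shut.
Start: joints at [-1.219, 0.468, -0.012, 1.603, 0.006, 1.071, -0.056], TCP at [250.045, 599.988, 231.29] pointing down, gripper open.
Joint ranges: [-2.53, 2.53], [-0.31, 2.02], [-1.57, 1.55], [0.28, 2.44], [-1.29, 4.43], [0.15, 1.84], [-2.92, 2.92]. Speed limits (rad/s): [2.57, 2.57, 3.14, 3.14, 3.14, 3.14, 3.14].

## Interface

Orientations are given as a unit quaternion [x, y, z, w].
In Python, from bench import bot gives the robot as it stands. The module is installed in compiled form; this text tells all that it offers.
- The arm moves only by the tool apply_moves, never from a script. Its argument "steps" is a list of rows, each a list of 7 numbers: the turn, a rotation vector about the tool's x, y, z in rad, then the shift along the tool's x, y, z in mm, then the finger opening in mm, from 0 to 85.4. A call has 1 to 10 rows; each row is the pose to reach, as a shift and turn from the pose commanded when the call began, along the tool's axes at that moment; what a row does not reach only later rows make up. A row lasts 1/12 s, in which the tool goes at most 41.7 mm and 7.16 degrees, less where a joint would pass 70% of its speed; a pose out of reach is approached as far as the arm can. A call with a gripper value outside its range is refused whole. The fingers move at their own pace and stop on an object; "newtons" is the grip in N (left out, the last holds). Time passes only in rows, so rows that repeat a pose let the fingers close. It gives the time, the measured TCP pose, the force, the opening and the grip force at its end, in the units of the state.
- bot.observe(): the state, without advancing time (a new reading comes with each control period).
- bot.read_camera(name): name is "scene" or "top" or "wrist"; returns a dict with "color" (420x560x3 uint8, red, green, blue), "intrinsics" (3x3 intrinsics, pixels), "origin" and "rotation" of the camera in the world. Camera axes: x right, y up, looking along -z (the intrinsics and any distortion apply to the point x, -y, -z); pixel columns grow to the right and rows downward; lengths in mm; the calibration is good to about 2 mm. A picture is of the moment at which its call begins. There is no depth.
- bot.job_done(): hands the job in; it is judged then, once.
The state is a dict: "time": time; "joint_positions": joint angles; "joint_vel": joint speeds; "effort": joint torques, N m; "tcp_pos": TCP position; "orientation": TCP orientation; "contact_force": force on the tool from outside, world axes, zero at the start; "moment": the same for the moment, N m; "gripper_width": finger opening in mm; "finger_force": force on a finger pad.
Only numpy, scipy, OpenCV 4.12 (cv2) and the standard library are available. Lean on these libraries where they do the work, as an engineer would, in place of code of your own. Each camera call takes 0.05 s, during which the arm holds its last target. There are 200 camera calls.

## Task

Pull the aluminium clamp cover out from under the white bench riser by its yellow tongue and let go of it on the open bench, clear of the riser. Then take it by its red middle handle, lift it and lower it level and gently onto the blue fixture, so that both steel pins come up through its two holes and it lies fully down flat on the base (either way round); let go. Leave the other things on the bench undisturbed.

Things in the scene. Friction and masses are not known exactly. Their poses are not given: they have to be found in the camera images.
- cover: aluminium clamp cover, plate 150 (x) x 100 (y) x 8 mm, 0.36 to 0.57 kg. Origin: centre of its underside, z up. Two through holes 12 mm wide at x = +55 and -55 mm, y = 0. A yellow tongue 26 mm wide, 8 mm thick, runs from the -x end to x = -146 mm. It starts flat on the bench, tongue out of the riser's open front, handle out of reach under the top board; it slides when pulled
- cover_handle (a point): middle of the red handle bar, 38 mm above the cover's underside at the plate's centre. Bar 70 mm along the cover's x, 14 mm wide (y), 16 mm high (30 to 46 mm above the underside), on two posts; plate surface lies at 8 mm
- cover_fin (a point): grip point on the yellow fin, at x = -125 mm, 32 mm above the cover's underside. Fin 30 mm along the cover's x, 12 mm wide (y), from 8 to 42 mm above the underside
- riser: white bench riser, fixed, an analogue meter fixed on top. 190 (x) x 188 (y) mm, top board 62 to 74 mm above the bench, 172 mm between its side walls, closed at the back (+x). Origin: centre of its footprint on the bench. The open front, at x = -95 mm, looks to its -x: pull the cover that way. Meter: 110 mm high (136 with its handle) above the board, over x = -15 to +90 mm
- fixture: blue fixture base, fixed, 170 (x) x 115 (y) x 20 mm, a copper coupon let flush into its top. Origin: centre of its underside on the bench; x along the line of the two pins. A seated cover's origin lies 20 mm above this origin, its x parallel to this x, either way round; the tongue then juts out beyond the base
- pin_a (a point): tip of the steel pin at x = +55 mm of the fixture, 45 mm above the bench. Pin 10 mm thick, 25 mm high above the base, the top 7 mm tapering to 4 mm
- pin_b (a point): tip of the like pin at x = -55 mm of the fixture
- jar: bystander: white jar with blue cap, 56 mm across, 70 mm high; origin at the centre of its underside
- beaker: bystander: white open beaker, 64 mm across, 85 mm high; origin at the centre of its underside
- reagent: bystander: amber bottle, 60 mm across, 130 mm high; origin at the centre of its underside
- scale: bystander: black pocket scale 85 x 140 x 21 mm; origin at the centre of its underside
- driver: bystander: screwdriver lying on the bench, 200 mm long along its x, handle to -x, 26 mm thick; origin on the bench below its middle
- puck: bystander: red resin specimen puck, 32 mm across, 20 mm high; origin at the centre of its underside
Mind the look-alikes: they are no part of the job. Several things look just like the fixture: the one meant starts nearest to the robot's base.

How it is judged:
By the outcome, as a careful person would: the job done as asked, in the order asked, and still so for the second after the job is handed in, with the robot touching nothing.
It also fails if it takes over 56 s, if anything falls off the work surface, if the arm or the gripper's body presses on something with over 40 N, if the wrist force passes 120 N, or if a joint passes its speed limit or range.

## Working session

There is one attempt and no reset: what is moved stays moved. The work goes in short steps, Python scripts to look and compute and a tool call to move; the robot and the scene stay as the last step left them, time stands still between calls to the robot, and variables do not carry over. Pictures are saved under pics/ and viewed, at most 11 in all, crops included, and the job is handed in when it is done.

Besides the shell and the picture viewer there is one more tool, called after "Request:" as name([rows], argument=value, ...), one row to a line, values as JSON. apply_moves: Moves the arm, as the interface text tells. Its arguments: {"type":"object","properties":{"steps":{"type":"array"},"newtons":{"type":"number"}},"required":["steps"]}

```bash
mkdir -p pics; cat > h.py <<'E'
import numpy as np, cv2
from bench import bot
from scipy.spatial.transform import Rotation as R
def snap(name,fn=None):
    c=bot.read_camera(name)
    if fn: cv2.imwrite('pics/'+fn,cv2.cvtColor(c['color'],cv2.COLOR_RGB2BGR))
    return c
def ray(c,u,v):
    K=np.array(c['intrinsics']); p=np.linalg.inv(K)@[u,v,1]
    d=np.array(c['rotation'])@[p[0],-p[1],-p[2]]
    return np.array(c['origin']),d
def onz(c,u,v,z):
    o,d=ray(c,u,v); return o+d*(z-o[2])/d[2]
def proj(c,P):
    q=np.array(c['rotation']).T@(np.array(P)-np.array(c['origin']))
    p=np.array(c['intrinsics'])@[q[0],-q[1],-q[2]]; return p[:2]/p[2]
E
python3 - <<'E'
from h import *
a=snap('top','top1.png');b=snap('scene','scene1.png')
for c in(a,b):print({k:np.round(v,3).tolist() for k,v in c.items() if k!='color'},c.keys())
s=bot.observe();print({k:np.round(v,3).tolist() for k,v in s.items()},bot.tcp_to_grasp)
E
```

```text
{'intrinsics': [[510.106, 0.0, 270.383], [0.0, 510.106, 208.552], [0.0, 0.0, 1.0]], 'origin': [457.435, -50.919, 1317.747], 'rotation': [-0.05, 0.035, 0.714, -0.698]} dict_keys(['color', 'intrinsics', 'origin', 'rotation'])
{'intrinsics': [[437.127, 0.0, 275.337], [0.0, 437.127, 213.159], [0.0, 0.0, 1.0]], 'origin': [1149.715, 775.773, 1051.604], 'rotation': [0.114, 0.358, 0.89, 0.259]} dict_keys(['color', 'intrinsics', 'origin', 'rotation'])
{'time': 0.1, 'joint_positions': [-1.219, 0.468, -0.012, 1.604, 0.006, 1.071, -0.056], 'joint_vel': [-0.002, -0.003, 0.0, -0.003, -0.002, -0.001, 0.001], 'effort': [0.001, -53.352, 0.022, -25.196, 0.011, 0.004, -0.0], 'tcp_pos': [249.86, 599.522, 230.422], 'orientation': [0.196, 0.981, -0.001, -0.0], 'contact_force': [0.274, -0.738, 0.179], 'moment': [-0.035, 0.031, -0.012], 'finger_force': 0.0, 'gripper_width': 85.183} -18.700000000000003
```

View pics/top1.png

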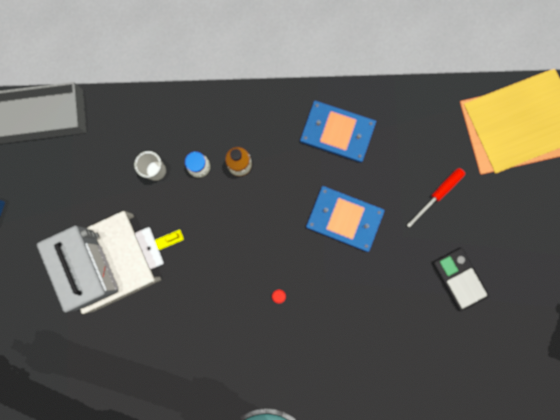

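View pics/scene1.png

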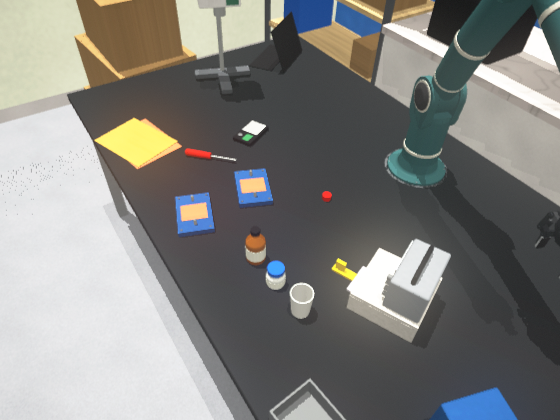

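The top view shows the riser at about (100,262), with the yellow tongue sticking out at (170,241). Of the two look-alike fixtures, (346,218) is nearer the base at (265,415), and (338,131) is farther. The bystanders are jar (197,163), beaker (150,166), bottle (238,160), puck (279,296), driver (437,198) and scale (460,278). The scene view agrees. Next I measure.

```bash
sed -i "s/np.array(c\['rotation'\])/R.from_quat(c['rotation']).as_matrix()/" h.py
python3 - <<'E'
from h import *
a=snap('top');b=snap('scene')
def mask(c,lo,hi,box):
    h=cv2.cvtColor(c['color'],cv2.COLOR_RGB2HSV);m=cv2.inRange(h,np.array(lo),np.array(hi))
    k=np.zeros_like(m);x0,y0,x1,y1=box;k[y0:y1,x0:x1]=m[y0:y1,x0:x1];return k
def rect(m):
    cs=cv2.findContours(m,0,2)[0];return cv2.minAreaRect(max(cs,key=cv2.contourArea))
Y=([20,120,60],[35,255,255]);B=([100,120,50],[125,255,255])
m=mask(a,*Y,(130,210,210,270));r=rect(m);print('tongue top',r)
for z in(8,42):print(z,[onz(a,*p,z).round(1).tolist() for p in cv2.boxPoints(r)])
for c,box in((a,(300,175,395,255)),(b,(225,160,280,212))):
    m=mask(c,*B,box);r=rect(m);P=np.array([onz(c,*p,20) for p in cv2.boxPoints(r)]);print('fix',r[0],P.round(1).tolist(),P.mean(0).round(1),[np.linalg.norm(P[i]-P[i-1]).round(1) for i in range(4)])
    o=mask(c,[5,80,120],[18,255,255],box);r=rect(o);P=np.array([onz(c,*p,20) for p in cv2.boxPoints(r)]);print('coupon',P.mean(0).round(1))
for n,uv in dict(base=(265,415),jar=(197,160),beaker=(150,160),reag=(238,155),puck=(279,296),meter=(70,262),riserF1=(128,213),riserF2=(160,283)).items():print(n,onz(a,*uv,{'riserF1':74,'riserF2':74,'meter':190}.get(n,40)).round(0))
# enlarged crops
A=cv2.resize(a['color'][205:300,30:200],None,fx=4,fy=4,interpolation=2);Bc=cv2.resize(b['color'][230:340,310:460],None,fx=4.5,fy=4,interpolation=2)
F=cv2.resize(a['color'][175:260,295:395],None,fx=4,fy=3.4)
cv2.imwrite('pics/c1.png',cv2.cvtColor(A,cv2.COLOR_RGB2BGR))
E
```

```text
tongue top ((169.20416259765625, 239.2899627685547), (12.692310333251953, 28.4615421295166), 67.38013458251953)
8 [[544.8, 278.0, 8.0], [571.6, 209.9, 8.0], [541.1, 197.2, 8.0], [514.4, 265.1, 8.0]]
42 [[542.6, 269.4, 42.0], [568.7, 203.1, 42.0], [538.9, 190.8, 42.0], [512.9, 256.9, 42.0]]
fix (344.9622802734375, 218.48526000976562) [[564.5, -111.5, 20.0], [674.6, -158.0, 20.0], [606.1, -318.3, 20.0], [497.6, -270.7, 20.0]] [ 585.7 -214.7   20. ] [np.float64(172.7), np.float64(119.6), np.float64(174.3), np.float64(118.5)]
coupon [ 586.4 -215.    20. ]
fix (253.20997619628906, 186.97000122070312) [[604.2, -311.8, 20.0], [485.9, -270.7, 20.0], [572.3, -100.3, 20.0], [679.9, -140.2, 20.0]] [ 585.6 -205.8   20. ] [np.float64(187.5), np.float64(125.2), np.float64(191.0), np.float64(114.7)]
coupon [ 584.3 -212.4   20. ]
base [113.  -2.  40.]
jar [742. 160.  40.]
beaker [746. 281.  40.]
reag [753.  54.  40.]
puck [395. -43.  40.]
meter [486. 418. 190.]
riserF1 [606. 325.  74.]
riserF2 [433. 245.  74.]
```

View pics/c1.png

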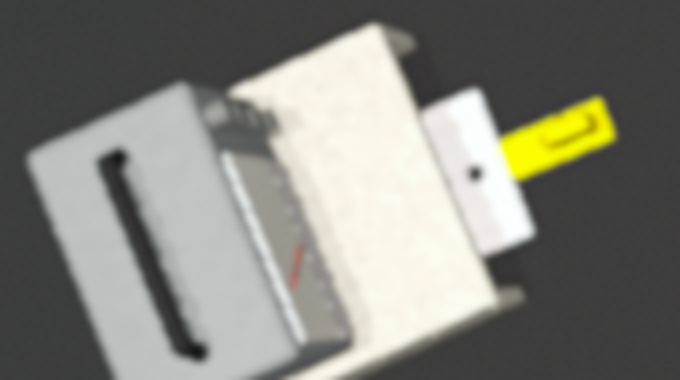

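Request:
apply_moves([
  [0, 0, 0, 0, 0, -35, 85],
  [0, 0, 0, 0, 0, -70, 85],
  [0, 0, 0.1, -38, -21, -80, 85],
  [0, 0, 0.2, -76, -42, -80, 85],
  [0, 0, 0.3, -114, -63, -80, 85],
  [0, 0, 0.4, -152, -84, -80, 85],
  [0, 0, 0.5, -190, -105, -80, 85],
  [0, 0, 0.6, -228, -126, -80, 85],
  [0, 0, 0.7, -266, -147, -80, 85],
  [0, 0, 0.8, -304, -168, -80, 85],
])

```text
time: 1.03
tcp_pos: [457.5, 337.9, 311.4]
orientation: [0.565, 0.825, 0.0, -0.0]
contact_force: [0.7, -0.2, 0.5]
gripper_width: 85.1
finger_force: 0.0
```

```bash
cat >> h.py <<'E'
def st():
    s=bot.observe();M=R.from_quat(s['orientation']).as_matrix()
    print('t',round(float(s['time']),2),'tcp',np.round(s['tcp_pos'],1),'toolx',M[:,0].round(3),'y',M[:,1].round(3),'z',M[:,2].round(3),'yawY',np.degrees(np.arctan2(M[1,1],M[0,1])).round(2),'F',np.round(s['contact_force'],1),'w',np.round(s['gripper_width'],1),'ff',np.round(s['finger_force'],1),'q',np.round(s['joint_positions'],2));return s,M
def go(P,s,M):
    return (M.T@(np.array(P)-np.array(s['tcp_pos']))).round(1)
E
python3 - <<'E'
from h import *
s,M=st();print(go([549,223,150],s,M))
E
```

```text
t 1.03 tcp [457.5 337.9 311.4] toolx [-0.363  0.932  0.   ] y [0.932 0.363 0.   ] z [ 0.  0. -1.] yawY 21.26 F [ 0.7 -0.2  0.5] w 85.1 ff 0.0 q [-0.91  0.25  0.26  1.73 -0.07  1.17 -0.26]
[-140.3   43.6  161.4]
```

Request:
apply_moves([
  [0, 0, 0, -36, 11, 0, 85],
  [0, 0, 0, -72, 22, 0, 85],
  [0, 0, 0, -108, 33, 0, 85],
  [0, 0, 0, -140, 43, 10, 85],
  [0, 0, 0, -140, 43, 45, 85],
  [0, 0, 0, -140, 43, 80, 85],
  [0, 0, 0, -140, 43, 110, 85],
  [0, 0, 0, -140, 43, 110, 85],
  [0, 0, 0, -140, 43, 110, 85],
])

```text
time: 1.78
tcp_pos: [547.3, 225.0, 200.3]
orientation: [0.563, 0.827, -0.002, -0.001]
contact_force: [0.9, 1.0, 0.8]
gripper_width: 85.0
finger_force: 0.0
```

```bash
python3 - <<'E'
from h import *
w=snap('wrist','w1.png');s,M=st();print(w['origin'],np.array(w['rotation']))
h=cv2.cvtColor(w['color'],cv2.COLOR_RGB2HSV);m=cv2.inRange(h,(20,120,60),(35,255,255))
c=max(cv2.findContours(m,0,2)[0],key=cv2.contourArea);r=cv2.minAreaRect(c);print(r,cv2.boxPoints(r).round(0).tolist())
for z in (8,42):print(z,[onz(w,*p,z).round(1).tolist() for p in cv2.boxPoints(r)])
E
```

```text
t 1.83 tcp [548.6 225.6 202.2] toolx [-0.367  0.93  -0.   ] y [0.93  0.367 0.001] z [ 0.001  0.    -1.   ] yawY 21.55 F [ 1.1 -0.3  0.6] w 84.8 ff 0.0 q [-0.69  0.41  0.31  1.79 -0.15  0.96  0.06]
[521.53617349 288.82797641 343.83299641] [-0.13667015 -0.02458301  0.18514048  0.97285145]
((287.0, 172.0), (74.0, 30.0), 90.0) [[272.0, 135.0], [302.0, 135.0], [302.0, 209.0], [272.0, 209.0]]
8 [[517.0, 266.9, 8.0], [543.8, 277.5, 8.0], [571.9, 209.2, 8.0], [543.4, 198.0, 8.0]]
42 [[517.4, 269.1, 42.0], [541.5, 278.6, 42.0], [566.8, 217.3, 42.0], [541.2, 207.2, 42.0]]
```

View pics/w1.png

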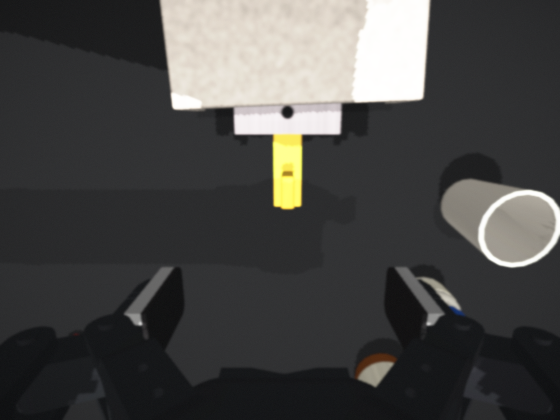

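The wrist view shows the tongue centred at u=287, with its tip at v=209, which puts the fin at about (549,223). The top view gives the same. Now I descend and grip.

Request:
apply_moves([
  [0, 0, 0, -3, 0, 35, 60],
  [0, 0, 0, -3, 0, 70, 60],
  [0, 0, 0, -3, 0, 105, 60],
  [0, 0, 0, -3, 0, 135, 60],
  [0, 0, 0, -3, 0, 160, 60],
  [0, 0, 0, -3, 0, 178, 60],
  [0, 0, 0, -3, 0, 186, 60],
  [0, 0, 0, -3, 0, 186, 60],
  [0, 0, 0, -3, 0, 186, 60],
], newtons=40)

```text
time: 2.58
tcp_pos: [550.7, 223.3, 17.1]
orientation: [0.562, 0.827, 0.001, 0.001]
contact_force: [0.5, -0.3, 0.1]
gripper_width: 59.9
finger_force: 0.0
```

Request:
apply_moves([
  [0, 0, 0, 0, 0, 0, 0],
  [0, 0, 0, 0, 0, 0, 0],
  [0, 0, 0, 0, 0, 0, 0],
  [0, 0, 0, 0, 0, 0, 0],
  [0, 0, 0, 0, 0, 0, 0],
  [0, 0, 0, 0, 0, 0, 0],
  [0, 0, 0, 0, 0, 0, 0],
  [0, 0, 0, 0, 0, 0, 0],
], newtons=40)

```text
time: 3.25
tcp_pos: [549.8, 222.9, 16.4]
orientation: [0.563, 0.827, 0.001, 0.0]
contact_force: [-1.9, -0.7, 6.2]
gripper_width: 11.3
finger_force: 40.5
```

```bash
python3 - <<'E'
from h import *
s,M=st()
E
```

```text
t 3.25 tcp [549.8 222.9  16.4] toolx [-0.367  0.93   0.   ] y [0.93  0.367 0.002] z [ 0.001  0.001 -1.   ] yawY 21.54 F [-1.9 -0.7  6.2] w 11.3 ff 40.5 q [-0.62  0.67  0.23  1.88 -0.25  0.62  0.15]
```

Request:
apply_moves([
  [0, 0, 0, -5, 0, 0, 0],
  [0, 0, 0, -15, 0, 0, 0],
  [0, 0, 0, -30, 0, 0, 0],
  [0, 0, 0, -45, 0, 0, 0],
  [0, 0, 0, -60, 0, 0, 0],
  [0, 0, 0, -75, 0, 0, 0],
  [0, 0, 0, -90, 0, 0, 0],
  [0, 0, 0, -100, 0, 0, 0],
])

```text
time: 3.92
tcp_pos: [586.7, 130.6, 16.4]
orientation: [0.562, 0.827, 0.001, -0.0]
contact_force: [-2.0, 5.4, 7.1]
gripper_width: 11.6
finger_force: 40.5
```

Request:
apply_moves([
  [0, 0, 0, -10, 0, 0, 0],
  [0, 0, 0, -25, 0, 0, 0],
  [0, 0, 0, -40, 0, 0, 0],
  [0, 0, 0, -55, 0, 0, 0],
  [0, 0, 0, -70, 0, 0, 0],
  [0, 0, 0, -80, 0, 0, 0],
  [0, 0, 0, -85, 0, 0, 0],
  [0, 0, 0, -85, 0, 0, 0],
  [0, 0, 0, -85, 0, 0, 0],
])

```text
time: 4.67
tcp_pos: [618.2, 50.5, 16.4]
orientation: [0.563, 0.827, 0.001, 0.001]
contact_force: [0.4, 0.0, 5.7]
gripper_width: 11.3
finger_force: 40.3
```

```bash
python3 - <<'E'
from h import *
s,M=st()
E
```

```text
t 4.67 tcp [618.2  50.5  16.4] toolx [-0.367  0.93  -0.   ] y [0.93  0.367 0.002] z [ 0.002  0.001 -1.   ] yawY 21.51 F [0.4 0.  5.7] w 11.3 ff 40.3 q [-0.3   0.7   0.22  1.81 -0.24  0.65  0.44]
```

Request:
apply_moves([
  [0, 0, 0, 0, 0, 0, 50],
  [0, 0, 0, 0, 0, 0, 50],
  [0, 0, 0, 0, 0, 0, 50],
  [0, 0, 0, 0, 0, 0, 50],
  [0, 0, 0, 0, 0, -25, 50],
  [0, 0, 0, 0, 0, -60, 50],
  [0, 0, 0, 0, 0, -95, 50],
  [0, 0, 0, 0, 0, -130, 50],
  [0, 0, 0, 0, 0, -165, 50],
  [0, 0, 0, 0, 0, -165, 50],
])

```text
time: 5.5
tcp_pos: [621.3, 50.6, 187.8]
orientation: [0.563, 0.827, 0.004, 0.004]
contact_force: [1.0, -0.6, 1.7]
gripper_width: 50.3
finger_force: 0.0
```

```bash
python3 - <<'E'
from h import *
w=snap('wrist','w2.png');s,M=st();t=snap('top','t2.png')
for n,c in(('w',w),('t',t)):
    h=cv2.cvtColor(c['color'],cv2.COLOR_RGB2HSV);m=cv2.inRange(h,(0,150,60),(8,255,255))|cv2.inRange(h,(172,150,60),(180,255,255))
    for k in cv2.findContours(m,0,2)[0]:
        if cv2.contourArea(k)>30:
            r=cv2.minAreaRect(k);P=np.array([onz(c,*p,46) for p in cv2.boxPoints(r)]);print(n,r,P.mean(0).round(1),P.round(1)[:,:2].tolist())
    m=cv2.inRange(h,(20,120,60),(35,255,255))
    if n=='w':
        k=max(cv2.findContours(m,0,2)[0],key=cv2.contourArea);print(cv2.minAreaRect(k))
E
```

```text
t 5.55 tcp [619.6  50.6 184.6] toolx [-0.367  0.93  -0.002] y [0.93  0.367 0.008] z [ 0.008  0.001 -1.   ] yawY 21.54 F [-0.1 -0.1 -0.4] w 49.9 ff 0.0 q [-0.36  0.47  0.29  1.74 -0.16  0.95  0.38]
w ((23.5, 191.5), (37.0, 47.0), 90.0) [415.  -24.5  46. ] [[394.2, -15.4], [430.3, -1.3], [436.4, -33.3], [399.1, -47.9]]
w ((277.5, 39.5), (79.0, 15.0), 90.0) [572.7 163.2  46. ] [[557.7, 186.6], [568.0, 190.7], [588.0, 140.0], [577.1, 135.7]]
((278.0, 169.0), (78.0, 30.0), 90.0)
t ((278.5000305175781, 296.0000305175781), (13.435027122497559, 13.435027122497559), 45.0) [395.  -41.3  46. ] [[395.4, -17.9], [418.1, -41.8], [394.5, -64.7], [372.0, -40.8]]
t ((448.46600341796875, 183.8798370361328), (11.137177467346191, 40.22234344482422), 43.2642936706543) [ 664.  -473.7   46. ] [[637.6, -427.6], [710.4, -500.8], [690.4, -519.7], [617.9, -446.6]]
```

View pics/w2.png

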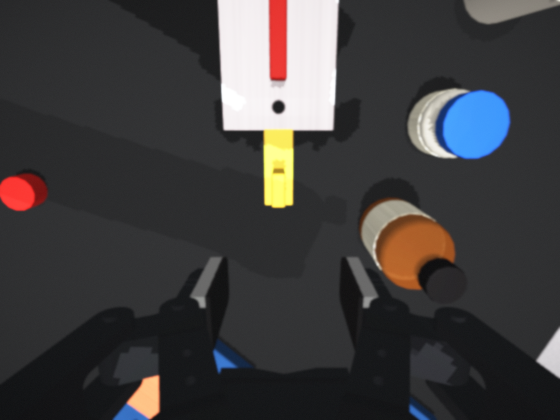

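The wrist view shows the cover free on the bench. The handle bar runs down the middle at u=278, with its near end at v=79. The jar and bottle are to the right and untouched. Next I hover over the handle.

Request:
apply_moves([
  [0, 0, 0, 20, 0, 0, 60],
  [0, 0, 0, 45, 0, 0, 60],
  [0, 0, 0, 75, 0, 0, 60],
  [0, 0, 0, 100, 0, 10, 60],
  [0, 0, 0, 115, 0, 30, 60],
  [0, 0, 0, 115, 0, 50, 60],
  [0, 0, 0, 115, 0, 50, 60],
  [0, 0, 0, 115, 0, 50, 60],
])

```text
time: 6.27
tcp_pos: [573.3, 156.6, 128.1]
orientation: [0.563, 0.827, -0.002, -0.001]
contact_force: [0.9, -0.9, 0.3]
gripper_width: 59.8
finger_force: 0.0
```

```bash
python3 - <<'E'
from h import *
w=snap('wrist','w3.png');t=snap('top','t3.png');s,M=st()
h=cv2.cvtColor(w['color'],cv2.COLOR_RGB2HSV);m=cv2.inRange(h,(0,150,60),(8,255,255))|cv2.inRange(h,(172,150,60),(180,255,255))
for k in cv2.findContours(m,0,2)[0]:
    if cv2.contourArea(k)>30:
        r=cv2.minAreaRect(k);P=np.array([onz(w,*p,46) for p in cv2.boxPoints(r)]);print(r,P.mean(0).round(1),P.round(1)[:,:2].tolist())
E
```

```text
t 6.37 tcp [575.3 156.4 130.4] toolx [-0.366  0.931 -0.001] y [ 0.931  0.366 -0.   ] z [ 0.    -0.001 -1.   ] yawY 21.45 F [ 0.7 -0.3  0.7] w 60.3 ff 0.0 q [-0.52  0.5   0.25  1.83 -0.16  0.83  0.19]
((19.5, 334.5), (43.0, 39.0), 90.0) [417.4  -6.   46. ] [[400.4, 7.9], [427.9, 18.8], [434.9, -19.7], [406.3, -31.1]]
((290.0, 196.5), (101.0, 18.0), 90.0) [570.9 170.7  46. ] [[552.3, 201.3], [563.2, 205.6], [589.9, 140.3], [578.0, 135.6]]
```

View pics/w3.png

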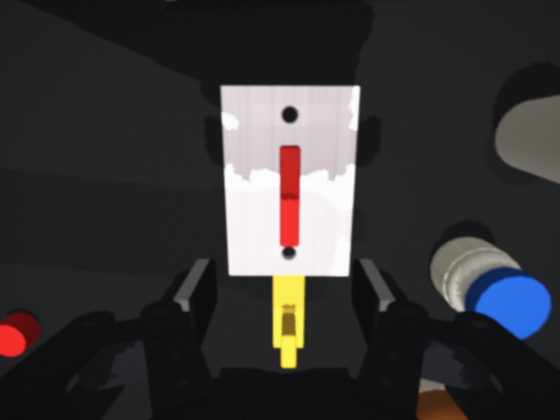

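The wrist view shows the cover lying square to the tool. The handle runs from (290,146) to (290,246) and measures 71 mm long, centred at (571,170). The holes are at v=115 and v=252. I grip about 10 mm to the tongue side, nearer the centre of mass.

Request:
apply_moves([
  [0, 0, 0, 4, 1, 30, 60],
  [0, 0, 0, 4, 1, 60, 60],
  [0, 0, 0, 4, 1, 85, 60],
  [0, 0, 0, 4, 1, 102, 60],
  [0, 0, 0, 4, 1, 110, 60],
  [0, 0, 0, 4, 1, 110, 60],
  [0, 0, 0, 4, 1, 110, 60],
])

```text
time: 6.95
tcp_pos: [575.3, 161.1, 21.2]
orientation: [0.563, 0.827, 0.0, 0.001]
contact_force: [0.3, 0.4, 0.0]
gripper_width: 59.9
finger_force: 0.0
```

Request:
apply_moves([
  [0, 0, 0, 0, 0, 0, 0],
  [0, 0, 0, 0, 0, 0, 0],
  [0, 0, 0, 0, 0, 0, 0],
  [0, 0, 0, 0, 0, 0, 0],
  [0, 0, 0, 0, 0, 0, 0],
  [0, 0, 0, 0, 0, 0, 0],
  [0, 0, 0, 0, 0, 0, 0],
  [0, 0, 0, 0, 0, 0, 0],
  [0, 0, 0, 0, 0, 0, 0],
], newtons=100)

```text
time: 7.7
tcp_pos: [574.9, 161.7, 21.6]
orientation: [0.563, 0.827, 0.001, 0.0]
contact_force: [-1.2, -1.4, 6.4]
gripper_width: 12.3
finger_force: 98.0
```

Request:
apply_moves([
  [0, 0, 0, 0, 0, -4, 0],
  [0, 0, 0, 0, 0, -10, 0],
  [0, 0, 0, 0, 0, -25, 0],
  [0, 0, 0, 0, 0, -45, 0],
  [0, 0, 0, 0, 0, -65, 0],
  [0, 0, 0, 0, 0, -85, 0],
  [0, 0, 0, 0, 0, -100, 0],
  [0, 0, 0, 0, 0, -100, 0],
  [0, 0, 0, 0, 0, -100, 0],
  [0, 0, 0, 0, 0, -100, 0],
])

```text
time: 8.53
tcp_pos: [573.2, 161.3, 119.1]
orientation: [0.562, 0.827, -0.001, -0.001]
contact_force: [-0.7, 1.2, -5.2]
gripper_width: 12.0
finger_force: 98.1
```

```bash
python3 - <<'E'
from h import *
s,M=st();print(s['moment'])
w=snap('wrist','w4.png')
# fixture coupon/rect centre from the top picture already; pin tips from saved top view
print(go([585.7,-214.7,130],s,M),w['origin'],w['rotation'])
E
```

```text
t 8.53 tcp [573.2 161.3 119.1] toolx [-0.367  0.93   0.   ] y [ 0.93   0.367 -0.002] z [-0.002 -0.001 -1.   ] yawY 21.55 F [-0.7  1.2 -5.2] w 12.0 ff 98.1 q [-0.52  0.52  0.25  1.84 -0.17  0.81  0.19]
[-0.04331097  0.03009046 -0.00479322]
[-354.4 -126.5  -10.6] [547.35399914 224.99699795 262.71151014] [-0.13620876 -0.02505492  0.18514939  0.97290242]
```

View pics/w4.png

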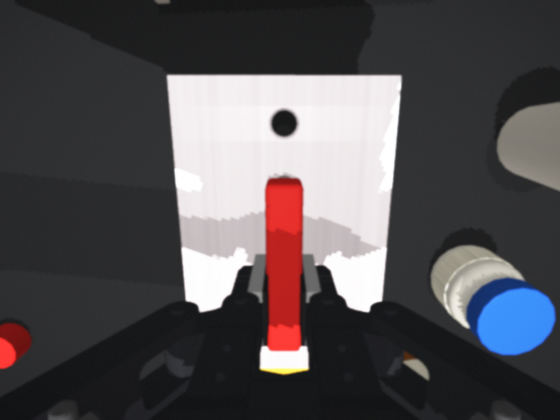

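The cover is held level, with the front hole at (284,122). The plate covers u 168–400, so I plan a viewing pose where the fixture shows in the free strip beside it.

```bash
python3 - <<'E'
from h import *
s,M=st();w=snap('wrist');T=np.array(s['tcp_pos'])
h=cv2.cvtColor(w['color'],cv2.COLOR_RGB2HSV);m=cv2.inRange(h[95:150,255:315],(0,0,0),(180,255,90))
k=max(cv2.findContours(m,0,2)[0],key=cv2.contourArea);c,r=cv2.minEnclosingCircle(k);u,v=c[0]+255,c[1]+95
zu=T[2]-21.6
H=onz(w,u,v,zu+8);print('hole px',u,v,r,'tool',M.T@(H-T), 'K',np.array(w['intrinsics'])[0])
Rc=M.T@R.from_quat(w['rotation']).as_matrix();oc=M.T@(np.array(w['origin'])-T);np.savez('hand.npz',Rc=Rc,oc=oc)
a=np.radians(67.2);X=np.array([np.cos(a),np.sin(a),0]);Y=np.array([X[1],-X[0],0]);M2=np.c_[X,Y,[0,0,-1]]
C=np.array([585.7,-214.7,0])
for dy in(-110,-130,-150):
  for dx in(0,-20):
   for z in(120,170):
    T2=C+Y*dy+X*dx+[0,0,z]
    cc=dict(intrinsics=w['intrinsics'],origin=T2+M2@oc,rotation=R.from_matrix(M2@Rc).as_quat())
    print(dy,dx,z,T2.round(0),[proj(cc,C+X*q+[0,0,45]).round(0).tolist() for q in(55,-55)])
E
```

```text
t 8.58 tcp [573.1 161.2 118.8] toolx [-0.367  0.93   0.   ] y [ 0.93   0.367 -0.003] z [-0.003 -0.001 -1.   ] yawY 21.54 F [-0.4 -0.7 -5.6] w 12.4 ff 98.1 q [-0.52  0.52  0.25  1.84 -0.17  0.81  0.19]
hole px 283.5497932434082 122.98547744750977 12.50020694732666 tool [65.32602488 -1.00784869 13.60815083] K [341.25423568   0.         283.82576015]
-110 0 120 [ 484. -172.  120.] [[461.0, 138.0], [439.0, 295.0]]
-110 0 170 [ 484. -172.  170.] [[428.0, 134.0], [413.0, 265.0]]
-110 -20 120 [ 477. -191.  120.] [[465.0, 104.0], [442.0, 269.0]]
-110 -20 170 [ 477. -191.  170.] [[431.0, 106.0], [416.0, 243.0]]
-130 0 120 [ 466. -164.  120.] [[492.0, 138.0], [467.0, 295.0]]
-130 0 170 [ 466. -164.  170.] [[454.0, 134.0], [437.0, 265.0]]
-130 -20 120 [ 458. -183.  120.] [[498.0, 104.0], [471.0, 269.0]]
-130 -20 170 [ 458. -183.  170.] [[458.0, 106.0], [440.0, 243.0]]
-150 0 120 [ 447. -157.  120.] [[524.0, 138.0], [495.0, 295.0]]
-150 0 170 [ 447. -157.  170.] [[480.0, 134.0], [460.0, 265.0]]
-150 -20 120 [ 440. -175.  120.] [[531.0, 104.0], [500.0, 269.0]]
-150 -20 170 [ 440. -175.  170.] [[484.0, 106.0], [463.0, 243.0]]
```

Request:
apply_moves([
  [0, 0, 0.04, -14, -11, 0, 0],
  [0, 0, 0.1, -36, -30, 0, 0],
  [0, 0, 0.17, -60, -50, 0, 0],
  [0, 0, 0.24, -85, -71, 0, 0],
  [0, 0, 0.31, -110, -92, 0, 0],
  [0, 0, 0.38, -135, -113, 0, 0],
  [0, 0, 0.45, -160, -134, 0, 0],
  [0, 0, 0.52, -185, -155, 0, 0],
  [0, 0, 0.59, -210, -176, 0, 0],
  [0, 0, 0.65, -232, -194, 0, 0],
])

```text
time: 9.47
tcp_pos: [477.2, -127.7, 119.7]
orientation: [0.799, 0.602, -0.001, -0.0]
contact_force: [1.0, -0.4, -5.0]
gripper_width: 12.3
finger_force: 98.1
```

```bash
python3 - <<'E'
from h import *
s,M=st();print(go([458,-183,120],s,M))
E
```

```text
t 9.47 tcp [ 477.2 -127.7  119.7] toolx [ 0.276  0.961 -0.001] y [ 0.961 -0.276 -0.001] z [-0.002 -0.    -1.   ] yawY -16.0 F [ 1.  -0.4 -5. ] w 12.3 ff 98.1 q [-0.2   0.39  0.47  2.09 -0.26  0.72  0.16]
[-58.4  -3.3  -0.3]
```

Request:
apply_moves([
  [0, 0, 0.05, -20, -1, 0, 0],
  [0, 0, 0.09, -38, -2, 0, 0],
  [0, 0, 0.12, -52, -3, 0, 0],
  [0, 0, 0.122, -57, -3, 0, 0],
  [0, 0, 0.122, -57, -3, 0, 0],
  [0, 0, 0.122, -57, -3, 0, 0],
  [0, 0, 0.122, -57, -3, 0, 0],
  [0, 0, 0.122, -57, -3, 0, 0],
])

```text
time: 10.13
tcp_pos: [461.2, -178.3, 120.1]
orientation: [0.832, 0.555, 0.0, -0.0]
contact_force: [-0.6, -0.5, -5.2]
gripper_width: 12.1
finger_force: 98.1
```

```bash
python3 - <<'E'
from h import *
w=snap('wrist','w5.png');s,M=st();C=np.array([585.7,-214.7,45])
X=np.array([.387,.922,0])
print([proj(w,C+X*q).round(0) for q in(55,-55)])
E
```

```text
t 10.18 tcp [ 461.2 -178.4  120.2] toolx [0.384 0.923 0.   ] y [ 0.923 -0.384 -0.   ] z [ 0.  0. -1.] yawY -22.57 F [ 1.5 -0.4 -6.1] w 12.1 ff 98.1 q [-0.12  0.39  0.51  2.09 -0.29  0.72  0.18]
[array([494., 114.]), array([467., 276.])]
```

View pics/w5.png

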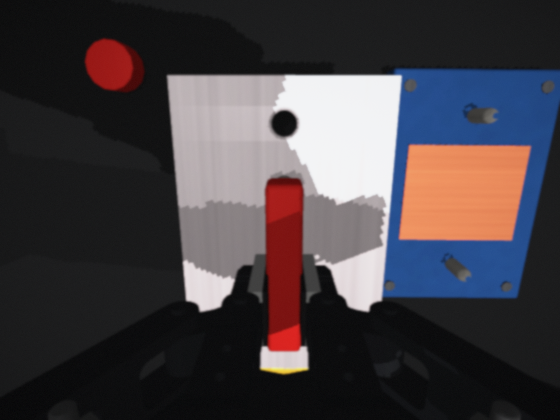

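The wrist view shows the fixture to the right. The pin tips are near (495,116) and (466,277), within 2 px of the prediction. Now I refine on the coupon outline and the pin tips.

```bash
python3 - <<'E'
from h import *
w=snap('wrist');s,M=st();T=np.array(s['tcp_pos'])
h=cv2.cvtColor(w['color'],cv2.COLOR_RGB2HSV)
def planerect(m,z):
    k=max(cv2.findContours(m,0,1)[0],key=cv2.contourArea)[:,0]
    P=np.array([onz(w,*p,z)[:2] for p in k],np.float32);return cv2.minAreaRect(P)
m=cv2.inRange(h,(5,80,120),(18,255,255));m[:,:390]=0
print('coupon',planerect(m,20))
b=cv2.inRange(h,(100,100,40),(125,255,255));b[:,:380]=0
print('blue',planerect(b|m,20))
# pins: low-saturation pixels inside the blue area
g=cv2.inRange(h,(0,0,70),(180,90,255));A=[]
for n,(x0,y0,x1,y1) in dict(a=(462,98,508,132),b=(438,248,480,288)).items():
    k=np.zeros_like(g);k[y0:y1,x0:x1]=g[y0:y1,x0:x1];c=max(cv2.findContours(k,0,1)[0],key=cv2.contourArea);print(n,cv2.boundingRect(c),cv2.minAreaRect(c))
    A.append(cv2.resize(w['color'][y0-4:y0+46,x0-6:x0+54],None,fx=6,fy=6,interpolation=0))
cv2.imwrite('pics/pins.png',cv2.cvtColor(np.hstack(A),cv2.COLOR_RGB2BGR))
hh=cv2.inRange(h[95:150,255:315],(0,0,0),(180,255,90));k=max(cv2.findContours(hh,0,2)[0],key=cv2.contourArea);c,_=cv2.minEnclosingCircle(k)
print('hole tool',(M.T@(onz(w,c[0]+255,c[1]+95,T[2]-13.6)-T)).round(1))
E
```

```text
t 10.23 tcp [ 461.1 -178.6  120.2] toolx [0.384 0.923 0.   ] y [ 0.923 -0.384 -0.   ] z [ 0.  0. -1.] yawY -22.59 F [ 0.3  0.5 -4.1] w 11.7 ff 98.1 q [-0.12  0.39  0.51  2.09 -0.29  0.72  0.18]
coupon ((586.4436645507812, -216.18276977539062), (69.78385162353516, 85.36491394042969), 67.07091522216797)
blue ((584.7230224609375, -215.4241180419922), (171.39901733398438, 119.43495178222656), 67.3848876953125)
a (474, 108, 24, 15) ((485.5, 115.0), (14.0, 23.0), 90.0)
b (452, 258, 19, 23) ((458.25006103515625, 269.2500305175781), (24.748737335205078, 12.727920532226562), 45.0)
hole tool [65.  -0.2 13.6]
```

View pics/pins.png

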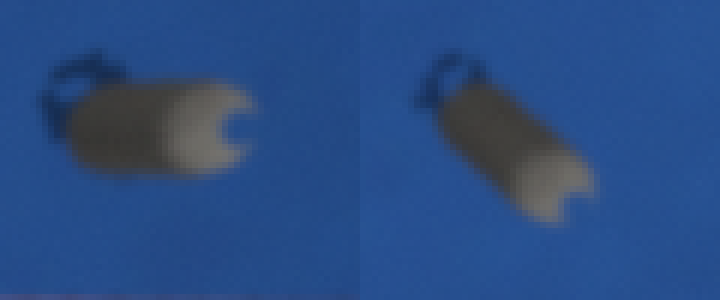

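The crop shows the flat blue-reflecting tip faces, at full-image (495.5,114.7) for pin a and (468.2,278) for pin b.

```bash
python3 - <<'E'
from h import *
w=snap('wrist');s,M=st();T=np.array(s['tcp_pos'])
a=onz(w,495.5,114.7,45);b=onz(w,468.2,278,45);d=a-b;print(a.round(1),b.round(1),np.linalg.norm(d),((a+b)/2).round(1),np.degrees(np.arctan2(d[1],d[0])))
C=np.array([585.9,-215.4,0]);
for c in((a+b)/2,C):
    t=M.T@(c-T);print('tool shift so cover centre (10.2,-.6) lands:',(t-[10.2,-.6,0]).round(1))
E
```

```text
t 10.28 tcp [ 461.  -178.8  120.3] toolx [0.384 0.923 0.   ] y [ 0.923 -0.384  0.   ] z [ 0.  0. -1.] yawY -22.6 F [-0.1 -0.2 -5.3] w 12.0 ff 98.1 q [-0.12  0.39  0.51  2.09 -0.29  0.72  0.18]
[ 607.9 -165.5   45. ] [ 564.9 -267.6   45. ] 110.79895906950475 [ 586.4 -216.6   45. ] 67.15725650517503
tool shift so cover centre (10.2,-.6) lands: [  3.1 130.9  75.3]
tool shift so cover centre (10.2,-.6) lands: [  4.  129.9 120.3]
```

Request:
apply_moves([
  [0, 0, 0.004, 3, 12, 0, 0],
  [0, 0, 0.004, 3, 32, 0, 0],
  [0, 0, 0.004, 3, 56, 0, 0],
  [0, 0, 0.004, 3, 82, 0, 0],
  [0, 0, 0.004, 3, 106, 0, 0],
  [0, 0, 0.004, 3, 123, 0, 0],
  [0, 0, 0.004, 3.1, 130.8, 10, 0],
  [0, 0, 0.004, 3.1, 130.8, 25, 0],
  [0, 0, 0.004, 3.1, 130.8, 38, 0],
  [0, 0, 0.004, 3.1, 130.8, 44, 0],
])

```text
time: 11.12
tcp_pos: [580.3, -225.9, 73.2]
orientation: [0.833, 0.553, -0.002, -0.002]
contact_force: [-0.1, -0.0, -6.4]
gripper_width: 12.0
finger_force: 98.2
```

Request:
apply_moves([
  [0, 0, 0, 0, 0, 0, 0],
  [0, 0, 0, 0, 0, 0, 0],
  [0, 0, 0, 0, 0, 0, 0],
  [0, 0, 0, 0, 0, 0, 0],
])

```text
time: 11.45
tcp_pos: [583.1, -227.4, 77.2]
orientation: [0.834, 0.552, 0.001, 0.001]
contact_force: [0.9, -0.9, -4.2]
gripper_width: 12.0
finger_force: 98.1
```

```bash
python3 - <<'E'
from h import *
w=snap('wrist');s,M=st();T=np.array(s['tcp_pos'])
print('want tcp',(np.array([586.4,-216.6,0])-M@[10.2,-.6,0]).round(1),'remaining',(M.T@(np.array([586.4,-216.6,T[2]])-T)-[10.2,-.6,0]).round(1))
A=cv2.resize(w['color'][90:160,245:325],None,fx=7,fy=7,interpolation=0)
cv2.imwrite('pics/hole.png',cv2.cvtColor(A,cv2.COLOR_RGB2BGR))
print(proj(w,[607.9,-165.5,45]))
E
```

```text
t 11.5 tcp [ 583.1 -227.3   77.2] toolx [0.389 0.921 0.   ] y [ 0.921 -0.389  0.002] z [ 0.002 -0.    -1.   ] yawY -22.92 F [ 0.7 -0.4 -5.3] w 12.1 ff 98.1 q [-0.01  0.65  0.45  1.79 -0.38  0.79  0.23]
want tcp [ 583.  -226.2   -0. ] remaining [ 0.9 -0.5  0. ]
[281.43775485 118.53959861]
```

View pics/hole.png

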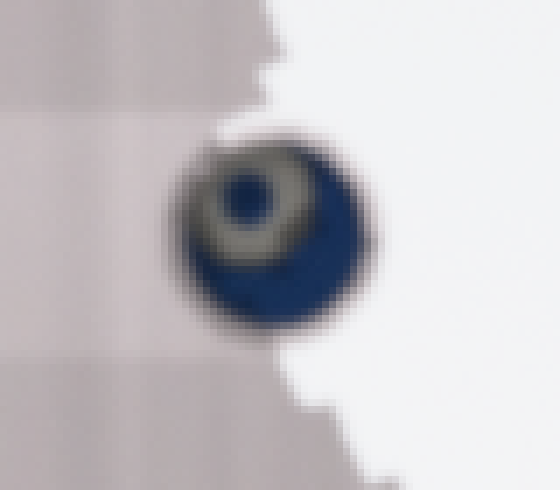

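Through the front hole, the pin tip shows at crop (247,195) and the hole centre at crop (270,236), so it is nearly aligned. I work out the residual from these.

```bash
python3 - <<'E'
from h import *
w=snap('wrist');s,M=st();T=np.array(s['tcp_pos'])
H=onz(w,245+270/7-.5,90+236/7-.5,T[2]-13.6);P=onz(w,245+247/7-.5,90+195/7-.5,45)
print('hole tool',(M.T@(H-T)).round(2),'pin tool',(M.T@(P-T)).round(2),'diff',(M.T@(P-H)).round(2))
E
```

```text
t 11.55 tcp [ 583.1 -227.3   77.2] toolx [0.389 0.921 0.   ] y [ 0.921 -0.389  0.001] z [ 0.001 -0.    -1.   ] yawY -22.92 F [ 0.6 -0.5 -5.3] w 11.7 ff 98.1 q [-0.01  0.65  0.45  1.79 -0.38  0.79  0.23]
hole tool [64.76 -0.4  13.62] pin tool [67.17 -2.05 32.18] diff [ 2.41 -1.64 18.56]
```

Request:
apply_moves([
  [0, 0, 0, 1, -0.7, 0, 0],
  [0, 0, 0, 1.9, -1.3, 0, 0],
  [0, 0, 0, 1.9, -1.3, 4, 0],
  [0, 0, 0, 1.9, -1.3, 8, 0],
  [0, 0, 0, 1.9, -1.3, 10, 0],
  [0, 0, 0, 1.9, -1.3, 10, 0],
  [0, 0, 0, 1.9, -1.3, 10, 0],
])

```text
time: 12.13
tcp_pos: [581.9, -224.9, 65.9]
orientation: [0.834, 0.552, -0.0, -0.0]
contact_force: [-0.0, -0.1, -4.8]
gripper_width: 12.3
finger_force: 98.3
```

```bash
python3 - <<'E'
from h import *
w=snap('wrist');s,M=st();T=np.array(s['tcp_pos'])
A=cv2.resize(w['color'][90:160,245:325],None,fx=7,fy=7,interpolation=0)
cv2.imwrite('pics/hole2.png',cv2.cvtColor(A,cv2.COLOR_RGB2BGR))
E
```

```text
t 12.18 tcp [ 582.1 -225.    66.1] toolx [ 0.39   0.921 -0.   ] y [ 0.921 -0.39  -0.   ] z [-0. -0. -1.] yawY -22.93 F [-0.2 -0.7 -4.5] w 12.1 ff 98.3 q [-0.01  0.66  0.45  1.8  -0.39  0.77  0.24]
```

View pics/hole2.png

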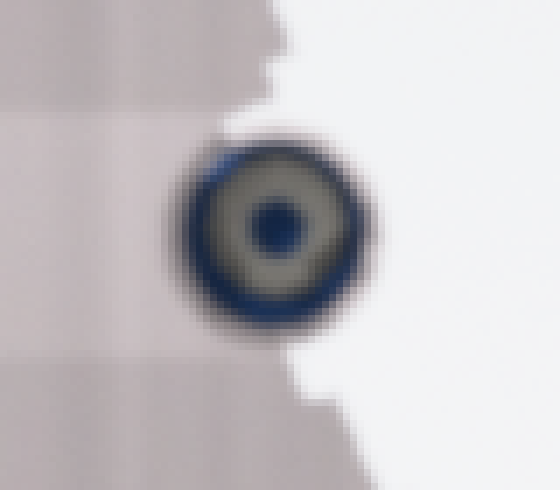

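The pin tip at crop (277,227) is almost concentric with the hole at (270,236).

```bash
python3 - <<'E'
from h import *
w=snap('wrist');s,M=st();T=np.array(s['tcp_pos'])
for dz in(-1.5,0,1.5):
    H=onz(w,245+270/7-.5,90+236/7-.5,T[2]-13.6+dz);P=onz(w,245+277/7-.5,90+227/7-.5,45);print((M.T@(P-H)).round(2))
E
```

```text
t 12.23 tcp [ 582.2 -225.    66.3] toolx [ 0.39   0.921 -0.   ] y [ 0.921 -0.39   0.   ] z [ 0. -0. -1.] yawY -22.93 F [ 0.2 -0.8 -5.3] w 12.4 ff 98.3 q [-0.01  0.66  0.45  1.8  -0.39  0.77  0.24]
[0.45 0.46 6.16]
[0.41 0.46 7.66]
[0.38 0.46 9.16]
```

Request:
apply_moves([
  [0, 0, 0, 0.4, 0.4, 1, 0],
  [0, 0, 0, 0.4, 0.4, 3, 0],
  [0, 0, 0, 0.4, 0.4, 5, 0],
  [0, 0, 0, 0.4, 0.4, 7, 0],
  [0, 0, 0, 0.4, 0.4, 9, 0],
  [0, 0, 0, 0.4, 0.4, 11, 0],
  [0, 0, 0, 0.4, 0.4, 12, 0],
  [0, 0, 0, 0.4, 0.4, 12, 0],
])

```text
time: 12.9
tcp_pos: [582.5, -224.7, 53.9]
orientation: [0.834, 0.552, -0.0, -0.0]
contact_force: [-0.4, -0.4, -4.8]
gripper_width: 11.9
finger_force: 98.3
```

Request:
apply_moves([
  [0, 0, 0, 0, 0, 2, 0],
  [0, 0, 0, 0, 0, 4, 0],
  [0, 0, 0, 0, 0, 6, 0],
  [0, 0, 0, 0, 0, 8, 0],
  [0, 0, 0, 0, 0, 9.5, 0],
  [0, 0, 0, 0, 0, 10.5, 0],
  [0, 0, 0, 0, 0, 10.5, 0],
  [0, 0, 0, 0, 0, 10.5, 0],
])

```text
time: 13.57
tcp_pos: [582.6, -224.7, 43.7]
orientation: [0.834, 0.552, -0.0, -0.0]
contact_force: [0.5, 0.8, -5.1]
gripper_width: 11.8
finger_force: 98.3
```

Request:
apply_moves([
  [0, 0, 0, 0, 0, 0.7, 0],
  [0, 0, 0, 0, 0, 1.4, 0],
  [0, 0, 0, 0, 0, 2.0, 0],
  [0, 0, 0, 0, 0, 2.5, 0],
  [0, 0, 0, 0, 0, 2.5, 0],
])

```text
time: 13.98
tcp_pos: [582.7, -224.7, 41.6]
orientation: [0.834, 0.552, 0.0, -0.0]
contact_force: [-1.6, 0.9, -1.0]
gripper_width: 12.1
finger_force: 98.8
```

Request:
apply_moves([
  [0, 0, 0, 0, 0, 0.4, 0],
  [0, 0, 0, 0, 0, 0.7, 0],
  [0, 0, 0, 0, 0, 0.7, 0],
])

```text
time: 14.23
tcp_pos: [582.7, -224.7, 41.6]
orientation: [0.834, 0.552, 0.0, -0.0]
contact_force: [-3.7, 1.5, 6.1]
gripper_width: 11.9
finger_force: 99.9
```

Request:
apply_moves([
  [0, 0, 0, 0, 0, 0, 20],
  [0, 0, 0, 0, 0, 0, 35],
  [0, 0, 0, 0, 0, 0, 50],
  [0, 0, 0, 0, 0, 0, 50],
  [0, 0, 0, 0, 0, 0, 50],
  [0, 0, 0, 0, 0, 0, 50],
])

```text
time: 14.73
tcp_pos: [582.8, -224.7, 40.6]
orientation: [0.834, 0.553, 0.0, 0.0]
contact_force: [-0.6, -0.9, 0.5]
gripper_width: 50.0
finger_force: 0.0
```

Request:
apply_moves([
  [0, 0, 0, 0, 0, -5, 50],
  [0, 0, 0, 0, 0, -20, 50],
  [0, 0, 0, 0, 0, -45, 50],
  [0, 0, 0, 0, 0, -75, 50],
  [0, 0, 0, 0, 0, -105, 50],
  [0, 0, 0, 0, 0, -130, 50],
  [0, 0, 0, 0, 0, -150, 50],
  [0, 0, 0, 0, 0, -150, 50],
  [0, 0, 0, 0, 0, -150, 50],
])

```text
time: 15.48
tcp_pos: [583.5, -225.0, 193.1]
orientation: [0.834, 0.552, 0.001, 0.001]
contact_force: [-0.0, -0.0, -0.5]
gripper_width: 50.1
finger_force: 0.0
```

```bash
python3 - <<'E'
from h import *
w=snap('wrist');s,M=st();T=np.array(s['tcp_pos'])
h=cv2.cvtColor(w['color'],cv2.COLOR_RGB2HSV)
m=cv2.inRange(h,(0,150,60),(8,255,255))|cv2.inRange(h,(172,150,60),(180,255,255))
k=max(cv2.findContours(m,0,2)[0],key=cv2.contourArea);r=cv2.minAreaRect(k)
P=np.array([onz(w,*p,66) for p in cv2.boxPoints(r)]);print('handle',r,P.mean(0).round(1),[np.linalg.norm(P[i]-P[i-1]).round(1) for i in range(4)])
p=cv2.inRange(h,(0,0,110),(180,60,255));k=max(cv2.findContours(p,0,2)[0],key=cv2.contourArea)[:,0]
for z in(28,33,38):
    print(z,cv2.minAreaRect(np.array([onz(w,*q,z)[:2] for q in k],np.float32)))
# saturation/brightness along the pin tip columns: expected tip pixels and grey inside
for q in((607.9,-165.5,45),(564.9,-267.6,45)):
    u,v=proj(w,q).round().astype(int);print((u,v),w['color'][v-8:v+9:2,u-8:u+9:2].mean(2).round(0).astype(int).tolist())
E
```

```text
t 15.53 tcp [ 582.7 -224.6  191.5] toolx [0.389 0.921 0.001] y [ 0.921 -0.389  0.001] z [ 0.001  0.    -1.   ] yawY -22.92 F [-0.1 -0.6 -0.5] w 49.7 ff 0.0 q [-0.07  0.5   0.53  1.73 -0.29  0.99  0.16]
handle ((281.5, 188.5), (83.0, 15.0), 90.0) [ 586.2 -215.1   66. ] [np.float64(68.5), np.float64(11.7), np.float64(68.5), np.float64(12.6)]
28 ((585.5116577148438, -217.30372619628906), (156.0523681640625, 101.60836791992188), 66.93962097167969)
33 ((585.8952026367188, -216.40830993652344), (153.5250701904297, 99.96280670166016), 66.93960571289062)
38 ((586.2786865234375, -215.512939453125), (150.9977569580078, 98.3172378540039), 66.93960571289062)
(np.int64(282), np.int64(120)) [[252, 251, 241, 220, 223, 237, 249, 252, 252], [247, 228, 170, 107, 110, 139, 201, 246, 252], [245, 177, 117, 118, 124, 119, 117, 211, 250], [241, 150, 117, 98, 103, 130, 113, 163, 246], [229, 131, 116, 74, 86, 129, 122, 156, 245], [221, 136, 125, 114, 126, 137, 114, 179, 248], [213, 165, 127, 132, 135, 123, 143, 232, 251], [221, 206, 166, 138, 147, 171, 229, 250, 252], [219, 218, 212, 204, 229, 246, 251, 252, 252]]
(np.int64(283), np.int64(246)) [[212, 103, 82, 86, 83, 76, 114, 225, 245], [217, 112, 100, 108, 109, 97, 138, 228, 245], [228, 131, 113, 122, 124, 125, 192, 239, 246], [237, 167, 162, 176, 154, 168, 232, 244, 245], [242, 225, 207, 227, 206, 223, 241, 244, 245], [243, 241, 235, 233, 233, 240, 242, 243, 245], [243, 243, 242, 242, 240, 241, 242, 242, 244], [243, 243, 242, 242, 240, 240, 242, 243, 244], [243, 242, 242, 242, 241, 240, 242, 242, 244]]
```

Contact came at TCP z 41.6, exactly 20 mm above the pick-up height. Pin a's tip is visible in its hole, and the handle centre lies within 2 mm of the fixture centre. I'm handing it in.

```bash
python3 - <<'E'
from h import *
print(bot.job_done())
E
```

```text
the job is handed in; nothing more can be done
None
```

I pulled the cover out by its tongue, set it on the open bench, then lifted it by the red handle and lowered it onto the nearest fixture; I handed the job in at about 15.5 s. The seating height was right and one pin was seen up through its hole, but the second pin (hidden by the handle) and the other bench items were not re-checked at the end.

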